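# Flip the stock tags to match the pot trays

### The arm

A 6-joint arm with a two-finger parallel gripper is mounted at the origin on the work surface. World frame = base frame: x ahead of the robot, y to its left, z up, the work surface at z = 0. Lengths are in m, angles in rad, forces in N, time in s.
With the tool pointing down it reaches from about 0.375 to 0.925 m from the base axis. Payload 5.7 kg.
Tool frame: the origin (TCP) lies at the very end of the fingers, on their centre line; the grasp point (between the pads) lies 19 mm behind it; z points along the fingers, x is the direction in which the jaws open and shut, and the axes are right-handed (so a half turn about z gives the same grasp; the last joint's range is limited). The gripper opens to 88 mm and grips with 3 to 60 N. Pads are 20 mm wide; open, the fingers measure 115 mm over their backs; the gripper's body (75 mm by 178 mm) begins 61 mm behind the grasp point.
Start: joints at [1.044, 0.359, 1.51, -0, 1.272, -0.115], TCP at [0.24, 0.55, 0.223] pointing down, gripper open.
Joint ranges: [-2.97, 2.97], [-1.01, 2.36], [0.21, 2.38], [-0.96, 4.11], [0.2, 2.71], [-2.98, 2.98]. Speed limits (rad/s): [2.39, 2.39, 3.14, 3.14, 3.14, 3.14].

### API

Orientations are given as a unit quaternion [x, y, z, w].
In Python, from rig import arm, grab_frame, order gives the robot as it stands. The module is installed in compiled form; this text tells all that it offers.
- The arm moves only by the shell command python3 -m inch 'ROWS' [FORCE]. ROWS is a JSON object of lists of equal length, an entry for each row: "gripper": the closure, from 0 (fully open) to 1 (shut); "xyz": the shift along the world's x, y, z in m, a list of three; "rot": the turn, a rotation vector about the world's x, y, z in rad, a list of three. In form: {"gripper": [gripper, ...], "xyz": [[x, y, z], ...], "rot": [[wx, wy, wz], ...]}. A call has 1 to 8 rows; each row is the pose to reach, as a shift and turn from the pose commanded when the call began; what a row does not reach only later rows make up. A row lasts 1/12 s, in which the tool goes at most 41.7 mm and 7.16 degrees, less where a joint would pass 70% of its speed; a pose out of reach is approached as far as the arm can. A call with a gripper value outside its range is refused whole. The fingers move at their own pace and stop on an object; FORCE is the grip in N (left out, the last holds). Time passes only in rows, so rows that repeat a pose let the fingers close. It gives the time, the measured TCP pose, the force and the opening at its end, in the units of the state.
- arm.sense(): the state, without advancing time (a new reading comes with each control period).
- grab_frame(name): name is "scene" or "side" or "wrist"; returns a dict with "color" (420x560x3 uint8, red, green, blue), "camera_matrix" (3x3 intrinsics, pixels), "k1" (the pictures are not rectified: a ray, as slopes to the right and down, at radius r is drawn at 1 + k1 r^2 times it, then the intrinsics apply), "rvec" (rotation vector, rad) and "tvec" (3), from world to camera coordinates, as OpenCV has them; the wrist camera has in their place "mount" (4x4, takes a point from camera to tool coordinates, whose origin is the TCP and whose axes are the tool frame's). Camera axes: x right, y down, z forward; pixel columns grow to the right and rows downward; lengths in m; the calibration is good to about 2 mm. A picture is of the moment at which its call begins: read the wrist's pose just before it. There is no depth.
- order.sign_off(): hands the job in, once; it reports no verdict.
The state is a dict: "time_s": time; "joint_pos": joint angles; "qvel": joint speeds; "joint_torque": joint torques, N m; "eef_pos": TCP position; "tcp_rot": TCP orientation; "wrist_force": force on the tool from outside, world axes, zero at the start; "torque": the same for the moment, N m; "finger_gap": opening from 0.0 (shut) to 1.0 (fully open).
Only numpy, scipy, OpenCV 4.12 (cv2) and the standard library are available. Lean on these libraries where they do the work, as an engineer would, in place of code of your own. Each camera call takes 0.05 s, during which the arm holds its last target. There are 200 camera calls.

### The job

Set the three stock tags on the board to match the trays straight behind them: a tag shows green (green face on top) only if both pockets of its tray hold a pot, and red otherwise. Push over with your fingertips each tag that is wrong, without pinching it, so that it lies fully over on its other side, and leave the pots and everything else on the table where they stand.

Things in the scene. Friction and masses are not known exactly. Their poses are not given: they have to be found in the camera images.
- tag_a_hinge (a point): Middle of the hinge pin of tag_a, 55 mm above the table, along this point's x axis (away from the robot, to the tag's own tray); y along the row to the left, z up. Steel cheeks 26 mm wide, up to 64 mm above the table, 57 mm either way along x. The 3 tags stand in any order, 165 mm apart along y, on a fixed plywood board 130 x 470 x 20 mm.
- tag_a (a joint): Swing of tag_a: 0 upright; +0.75 rad: leaning fully to -y of its hinge point (robot's right) with the GREEN face on top, showing; -0.75: leaning fully to +y (left) with RED on top. It rests 43 degrees over on either stop and falls by itself to the other side once pushed past upright. About 70 g, light hinge: a push of 1 to 2 N at the upper edge moves it.
- tag_a_green: Green half (98 x 3 x 69 mm) of the stiff plate of tag_a, which is 98 mm wide along the pin, 6 mm thick and reaches 75 mm from the pin. At rest its upper edge is 110 mm above the table and 51 mm to the side of the pin; upright 130 mm. Origin on the pin, own z along the plate to its free edge, own y out of the green face.
- tag_a_red: Red half (98 x 3 x 69 mm) of the plate of tag_a, turning with it; origin on the hinge pin, own z along the plate towards its free edge, own -y out of the red face.
- tag_b_hinge (a point): Middle of the hinge pin of tag_b, 55 mm above the table, along this point's x axis (away from the robot, to the tag's own tray); y along the row to the left, z up. Steel cheeks 26 mm wide, up to 64 mm above the table, 57 mm either way along x. The 3 tags stand in any order, 165 mm apart along y, on a fixed plywood board 130 x 470 x 20 mm.
- tag_b (a joint): Swing of tag_b: 0 upright; +0.75 rad: leaning fully to -y of its hinge point (robot's right) with the GREEN face on top, showing; -0.75: leaning fully to +y (left) with RED on top. It rests 43 degrees over on either stop and falls by itself to the other side once pushed past upright. About 70 g, light hinge: a push of 1 to 2 N at the upper edge moves it.
- tag_b_green: Green half (98 x 3 x 69 mm) of the stiff plate of tag_b, which is 98 mm wide along the pin, 6 mm thick and reaches 75 mm from the pin. At rest its upper edge is 110 mm above the table and 51 mm to the side of the pin; upright 130 mm. Origin on the pin, own z along the plate to its free edge, own y out of the green face.
- tag_b_red: Red half (98 x 3 x 69 mm) of the plate of tag_b, turning with it; origin on the hinge pin, own z along the plate towards its free edge, own -y out of the red face.
- tag_c_hinge (a point): Middle of the hinge pin of tag_c, 55 mm above the table, along this point's x axis (away from the robot, to the tag's own tray); y along the row to the left, z up. Steel cheeks 26 mm wide, up to 64 mm above the table, 57 mm either way along x. The 3 tags stand in any order, 165 mm apart along y, on a fixed plywood board 130 x 470 x 20 mm.
- tag_c (a joint): Swing of tag_c: 0 upright; +0.75 rad: leaning fully to -y of its hinge point (robot's right) with the GREEN face on top, showing; -0.75: leaning fully to +y (left) with RED on top. It rests 43 degrees over on either stop and falls by itself to the other side once pushed past upright. About 70 g, light hinge: a push of 1 to 2 N at the upper edge moves it.
- tag_c_green: Green half (98 x 3 x 69 mm) of the stiff plate of tag_c, which is 98 mm wide along the pin, 6 mm thick and reaches 75 mm from the pin. At rest its upper edge is 110 mm above the table and 51 mm to the side of the pin; upright 130 mm. Origin on the pin, own z along the plate to its free edge, own y out of the green face.
- tag_c_red: Red half (98 x 3 x 69 mm) of the plate of tag_c, turning with it; origin on the hinge pin, own z along the plate towards its free edge, own -y out of the red face.
- tray_p_mid (a point): Middle of a white foam stock tray (170 mm along x, 100 along y, 40 high, point level with the rim), with two pockets 40 mm either way along x, one pot to a pocket; full when both hold a pot. Fixed on the table beyond the board, 160 mm along a hinge point's x from the tag that belongs to it; trays in any order.
- tray_q_mid (a point): Middle of a white foam stock tray (170 mm along x, 100 along y, 40 high, point level with the rim), with two pockets 40 mm either way along x, one pot to a pocket; full when both hold a pot. Fixed on the table beyond the board, 160 mm along a hinge point's x from the tag that belongs to it; trays in any order.
- tray_r_mid (a point): Middle of a white foam stock tray (170 mm along x, 100 along y, 40 high, point level with the rim), with two pockets 40 mm either way along x, one pot to a pocket; full when both hold a pot. Fixed on the table beyond the board, 160 mm along a hinge point's x from the tag that belongs to it; trays in any order.
- pot1_mid (a point): Middle, half-way up, of a small loose glazed brown pot, 62 mm across and 66 mm high, that stands in a pocket of one of the trays (pocket floor about 9 mm above the table).
- pot2_mid (a point): Middle, half-way up, of a small loose glazed teal pot, 62 mm across and 66 mm high, that stands in a pocket of one of the trays (pocket floor about 9 mm above the table).
- pot3_mid (a point): Middle, half-way up, of a small loose glazed pink pot, 62 mm across and 66 mm high, that stands in a pocket of one of the trays (pocket floor about 9 mm above the table).
- pot4_mid (a point): Middle, half-way up, of a small loose glazed blue pot, 62 mm across and 66 mm high, that stands in a pocket of one of the trays (pocket floor about 9 mm above the table).
- pot5_mid (a point): Middle, half-way up, of a small loose glazed ochre pot, 62 mm across and 66 mm high, that stands in a pocket of one of the trays (pocket floor about 9 mm above the table).
- small_pot_mid (a point): Middle, half-way up, of a loose cream pot, 60 mm across and 55 mm high, standing on the table just past the board's left end.
- tape: Loose roll of tape lying flat, 68 mm across, 24 mm high, on the table just past the board's right end; origin under its centre.
- vase: Loose tall pink vase, 80 mm across, 130 mm high, left of the board; origin under its centre.
- jardiniere: Loose brown jardiniere, 116 mm across, 95 mm high, right of the board; origin under its centre.
Not all that is in view belongs to the job. Leave any pink look-alike of the part that bears tray_r_mid alone.

How it is judged:
By the outcome, as a careful person would: the job done as asked, in the order asked, and still so for the second after the job is handed in, with the robot touching nothing.
It also fails if it takes over 54 s, if anything falls off the work surface, if the arm or the gripper's body presses on something with over 40 N, if the wrist force passes 120 N, or if a joint passes its speed limit or range.

## Working session

There is one attempt and no reset: what is moved stays moved. The work goes in short steps, Python scripts to look and compute and a shell command to move; the robot and the scene stay as the last step left them, time stands still between calls to the robot, and variables do not carry over. Pictures are saved under pics/ and viewed, about 8 in all and at most 12, crops included, and the job is handed in when it is done.

```bash
mkdir -p pics; cat > h.py <<'E'
import numpy as np, cv2
from rig import arm, grab_frame, order
def snap(n,f):
    d=grab_frame(n); cv2.imwrite(f'pics/{f}.png',d['color'][:,:,::-1]); 
    np.savez(f'pics/{f}.npz',**d); return d
def ray(d,u,v):
    K=d['camera_matrix']; p=np.array([(u-K[0,2])/K[0,0],(v-K[1,2])/K[1,1]]); q=p.copy()
    for _ in range(20): q=p/(1+float(d['k1'])*(q@q))
    R=cv2.Rodrigues(np.array(d['rvec'],float))[0]; t=np.array(d['tvec'],float).ravel()
    return -R.T@t, R.T@np.array([q[0],q[1],1])
def onz(d,u,v,z):
    o,r=ray(d,u,v); return o+r*(z-o[2])/r[2]
E
python3 - <<'E'
from h import *
a=snap('scene','s1');b=snap('side','d1')
for d in(a,b):print(ray(d,280,210))
print(arm.sense())
E
```

```text
(array([1.15183548, 0.38284162, 1.00384609]), array([-0.53144144, -0.32651356, -0.78179955]))
(array([-0.53037574, -1.15121362,  1.02648233]), array([ 0.57244961,  0.63239291, -0.52193178]))
{'time_s': 0.1, 'joint_pos': array([ 1.04392751e+00,  3.59426348e-01,  1.51133255e+00, -1.56133226e-05,
        1.27250205e+00, -1.15138305e-01]), 'qvel': array([ 0.0008603 , -0.00125538, -0.00195988, -0.00064851, -0.00141903,
       -0.00174278]), 'joint_torque': array([ 1.78193117e-03, -5.16358709e+01, -2.71410316e+01,  6.78613549e-02,
        2.76618818e-02, -6.80749008e-05]), 'eef_pos': array([0.23983118, 0.54929373, 0.22189442]), 'tcp_rot': array([ 8.36716987e-01,  5.47634904e-01, -7.42463458e-04,  3.80268904e-04]), 'wrist_force': array([ 0.65057363, -0.32064303, -0.43528969]), 'torque': array([ 0.01433734, -0.01981637, -0.0019125 ]), 'finger_gap': 1.0015775659293011}
```

View pics/s1.png

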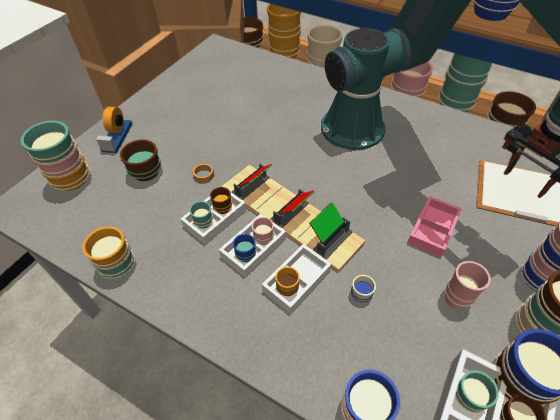

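View pics/d1.png

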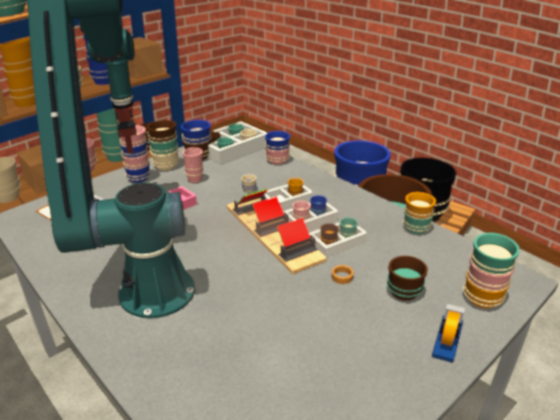

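The scene view shows the right tray (212,205) and the middle tray (250,240) holding two pots each, and the left tray (295,280) holding one. The right and middle tags show red and the left shows green, so all three look wrong. I'll zoom in to check this and to measure.

```bash
python3 - <<'E'
import cv2
a=cv2.imread('pics/s1.png')[150:315,170:380]
b=cv2.imread('pics/d1.png')[165:285,215:375]
cv2.imwrite('pics/s1c.png',cv2.resize(a,None,fx=3.6,fy=3.6,interpolation=cv2.INTER_CUBIC))
cv2.imwrite('pics/d1c.png',cv2.resize(b,None,fx=4.5,fy=4.5,interpolation=cv2.INTER_CUBIC))
E
```

```text
(no output)
```

View pics/s1c.png

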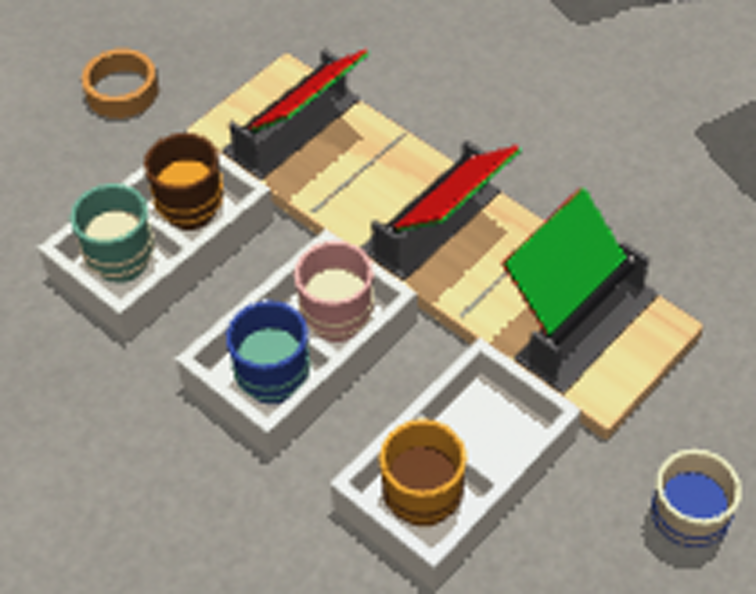

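View pics/d1c.png

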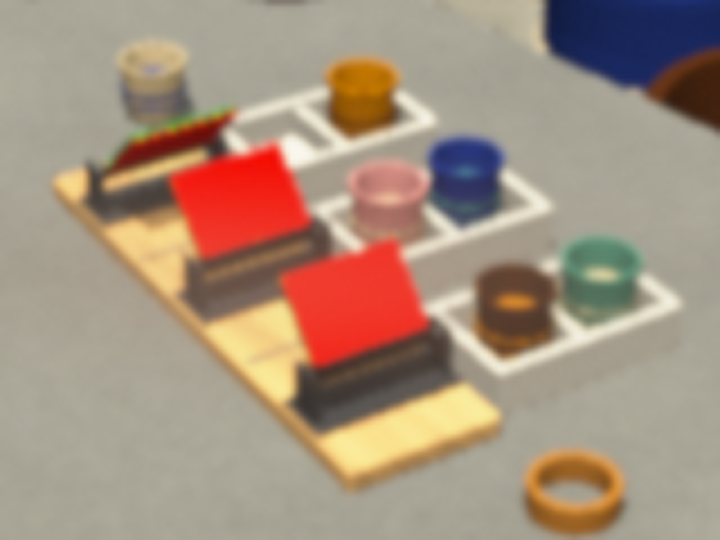

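```bash
python3 - <<'E'
from h import *
d=dict(np.load('pics/s1.npz')); e=dict(np.load('pics/d1.npz'))
S=lambda u,v:(170+u/3.6,150+v/3.6); D=lambda u,v:(215+u/4.5,165+v/4.5)
np.set_printoptions(precision=3,suppress=True)
for n,p,z in [('boardRnear',(287,55),.02),('boardLnear',(703,326),.02),('boardLfar',(605,428),.02),
 ('R edge near',(368,52),.11),('R edge far',(250,128),.11),('M edge near',(520,147),.11),('M far',(400,228),.11),
 ('L near',(583,190),.11),('L far',(505,263),.11),('trayL',(456,465),.04),('small pot',(698,483),.055),('tape',(120,82),.024)]:
  print(n,onz(d,*S(*p),z))
print('side')
for n,p,z in [('Rfarcorner',(500,415),.02),('Rnear',(348,483),.02),('Lnear',(55,183),.02),('R edge',(282,279),.11),('R edge far',(397,242),.11),('M',(170,180),.11),('Mfar',(278,146),.11),('Lnear',(108,163),.11),('Lfar',(235,112),.11)]:
  print(n,onz(e,*D(*p),z))
E
```

```text
boardRnear [ 0.368 -0.213  0.02 ]
boardLnear [0.459 0.243 0.02 ]
boardLfar [0.583 0.215 0.02 ]
R edge near [ 0.403 -0.101  0.11 ]
R edge far [ 0.524 -0.14   0.11 ]
M edge near [0.434 0.06  0.11 ]
M far [0.553 0.018 0.11 ]
L near [0.45  0.124 0.11 ]
L far [0.543 0.104 0.11 ]
trayL [0.677 0.137 0.04 ]
small pot [0.611 0.298 0.055]
tape [ 0.475 -0.325  0.024]
side
Rfarcorner [ 0.486 -0.248  0.02 ]
Rnear [ 0.352 -0.23   0.02 ]
Lnear [0.45  0.226 0.02 ]
R edge [ 0.399 -0.112  0.11 ]
R edge far [ 0.493 -0.133  0.11 ]
M [0.429 0.047 0.11 ]
Mfar [0.523 0.029 0.11 ]
Lnear [0.41  0.099 0.11 ]
Lfar [0.534 0.092 0.11 ]
```

All three tags are wrong: right and middle go from red to green, and left goes from green to red. Estimated hinges are R (.436,-.170), M (.470,-.008) and L (.504,.154), with the row direction at (.204,.979). I'll start with R, coming in from its +y side.

```bash
python3 -m inch '{"gripper":[1,1,1,1,1,1,1,1],"xyz":[[0.013,-0.04,0],[0.026,-0.08,0],[0.039,-0.12,0],[0.052,-0.16,0],[0.065,-0.2,0],[0.078,-0.24,0],[0.091,-0.28,0],[0.104,-0.32,0]],"rot":[[0,0,0.1],[0,0,0.21],[0,0,0.21],[0,0,0.21],[0,0,0.21],[0,0,0.21],[0,0,0.21],[0,0,0.21]]}' 10
python3 -m inch '{"gripper":[1,1,1,1,1,1,1,1],"xyz":[[0.013,-0.04,0],[0.026,-0.08,0],[0.039,-0.12,0],[0.052,-0.16,0],[0.065,-0.2,0],[0.078,-0.24,0],[0.091,-0.28,0],[0.108,-0.32,0]],"rot":[[0,0,0],[0,0,0],[0,0,0],[0,0,0],[0,0,0],[0,0,0],[0,0,0],[0,0,0]]}'
python3 - <<'E'
from h import *
print(arm.sense()); snap('wrist','w1')
E
```

```text
time_s: 0.77
eef_pos: [0.343, 0.2309, 0.2225]
tcp_rot: [0.775, 0.633, -0.0, 0.0]
wrist_force: [1.8, -0.7, -0.5]
finger_gap: 0.431
time_s: 1.43
eef_pos: [0.4488, -0.0851, 0.2225]
tcp_rot: [0.775, 0.632, -0.0, -0.0]
wrist_force: [0.9, 0.1, 0.3]
finger_gap: 0.007
{'time_s': 1.4333, 'joint_pos': array([-3.38820334e-01,  1.51329100e-01,  1.80443672e+00, -6.07463561e-05,
        1.18659280e+00, -1.70714364e+00]), 'qvel': array([-0.85588313,  0.40580987, -0.50423102,  0.01143263,  0.08322375,
       -0.8461713 ]), 'joint_torque': array([  3.43177602, -39.51005816, -23.04826856,  -0.40769504,
         0.12788634,   0.9740109 ]), 'eef_pos': array([ 0.44878373, -0.08512545,  0.22245396]), 'tcp_rot': array([ 7.74941915e-01,  6.32032342e-01, -2.23502084e-04, -3.12277809e-04]), 'wrist_force': array([0.89231646, 0.13337427, 0.29964017]), 'torque': array([ 0.04143759, -0.04221116,  0.02183171]), 'finger_gap': 0.00720055316707672}
```

View pics/w1.png

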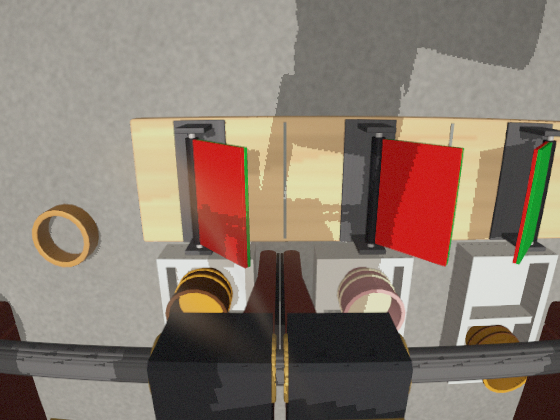

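The wrist view shows the R tag's pin from (188,135) to (195,240), M's from (376,135) to (373,243) and L's near (540,135). The fingers sit between R and M.

```bash
cat >> h.py <<'E'
from scipy.spatial.transform import Rotation as Ro
def wr(d,pos,q,u,v,z):
    K=d['camera_matrix']; p=np.array([(u-K[0,2])/K[0,0],(v-K[1,2])/K[1,1]]); s=p.copy()
    for _ in range(20): s=p/(1+float(d['k1'])*(s@s))
    R=Ro.from_quat(q).as_matrix(); M=d['mount']; r=R@(M[:3,:3]@[s[0],s[1],1]); o=np.array(pos)+R@M[:3,3]
    return o+r*(z-o[2])/r[2]
E
python3 - <<'E'
from h import *
d=dict(np.load('pics/w1.npz')); st=([.4488,-.0851,.2225],[.775,.632,0,0])
for n,p,z in [('R1',(188,135),.055),('R2',(195,240),.055),('M1',(376,135),.055),('M2',(373,243),.055),('Redge1',(246,150),.11),('Redge2',(250,264),.11),('Medge1',(461,148),.11),('Medge2',(447,263),.11),('Lt',(552,140),.11),('Lb',(518,262),.11)]:
  w=wr(d,*st,*p,z); print(n,w.round(3))
print(arm.sense()['eef_pos'])
E
```

```text
R1 [ 0.388 -0.156  0.055]
R2 [ 0.486 -0.176  0.055]
M1 [0.421 0.007 0.055]
M2 [ 0.523 -0.009  0.055]
Redge1 [ 0.404 -0.102  0.11 ]
Redge2 [ 0.495 -0.12   0.11 ]
Medge1 [0.434 0.058 0.11 ]
Medge2 [0.528 0.041 0.11 ]
Lt [0.441 0.133 0.11 ]
Lb [0.541 0.104 0.11 ]
[ 0.45374477 -0.09213428  0.22309448]
```

```bash
python3 -m inch '{"gripper":[1,1,1,1,1,1,1],"xyz":[[0.002,0.012,0],[0.002,0.012,-0.03],[0.002,0.012,-0.06],[0.002,0.012,-0.09],[0.002,0.012,-0.12],[0.002,0.012,-0.131],[0.002,0.012,-0.131]],"rot":[[0,0,0],[0,0,0],[0,0,0],[0,0,0],[0,0,0],[0,0,0],[0,0,0]]}'
python3 -m inch '{"gripper":[1,1,1,1,1,1,1,1],"xyz":[[-0.002,-0.01,0],[-0.004,-0.02,0],[-0.006,-0.03,0],[-0.008,-0.04,0],[-0.010,-0.05,0],[-0.012,-0.06,0],[-0.014,-0.07,0],[-0.016,-0.08,0]],"rot":[[0,0,0],[0,0,0],[0,0,0],[0,0,0],[0,0,0],[0,0,0],[0,0,0],[0,0,0]]}'
python3 -m inch '{"gripper":[1,1,1,1],"xyz":[[-0.002,-0.01,0],[-0.003,-0.015,0],[-0.003,-0.015,0],[-0.003,-0.015,0]],"rot":[[0,0,0],[0,0,0],[0,0,0],[0,0,0]]}'
```

```text
time_s: 2.07
eef_pos: [0.4487, -0.07, 0.0889]
tcp_rot: [0.775, 0.632, -0.002, -0.003]
wrist_force: [0.6, -0.3, -0.0]
finger_gap: 0.004
time_s: 2.73
eef_pos: [0.4352, -0.1523, 0.0918]
tcp_rot: [0.775, 0.632, 0.0, 0.0]
wrist_force: [0.8, 0.5, 0.2]
finger_gap: 0.005
time_s: 3.07
eef_pos: [0.4323, -0.1662, 0.0915]
tcp_rot: [0.775, 0.632, -0.0, -0.0]
wrist_force: [-0.1, -0.7, -0.3]
finger_gap: 0.004
```

```bash
python3 -m inch '{"gripper":[1,1,1,1,1,1,1,1],"xyz":[[0.002,0.01,0.02],[0.002,0.01,0.06],[0.002,0.01,0.1],[0.010,0.04,0.13],[0.018,0.08,0.13],[0.026,0.12,0.13],[0.034,0.16,0.13],[0.042,0.2,0.13]],"rot":[[0,0,0],[0,0,0],[0,0,0],[0,0,0],[0,0,0],[0,0,0],[0,0,0],[0,0,0]]}'
python3 -m inch '{"gripper":[1,1,1,1,1],"xyz":[[0.008,0.03,0],[0.016,0.045,0],[0.016,0.045,0],[0.016,0.045,0],[0.016,0.045,0]],"rot":[[0,0,0],[0,0,0],[0,0,0],[0,0,0],[0,0,0]]}'
python3 - <<'E'
from h import *
s=arm.sense();print(s['eef_pos'],s['tcp_rot']); snap('wrist','w2')
E
```

```text
time_s: 3.73
eef_pos: [0.4742, 0.0364, 0.222]
tcp_rot: [0.775, 0.632, 0.0, 0.0]
wrist_force: [0.8, 0.1, -0.1]
finger_gap: 0.01
time_s: 4.15
eef_pos: [0.4897, 0.0787, 0.2213]
tcp_rot: [0.775, 0.633, -0.001, -0.0]
wrist_force: [0.1, -0.5, -0.7]
finger_gap: 0.006
[0.48969732 0.07867119 0.22132069] [ 7.74509733e-01  6.32561668e-01 -6.28116444e-04 -1.26791423e-04]
```

View pics/w2.png

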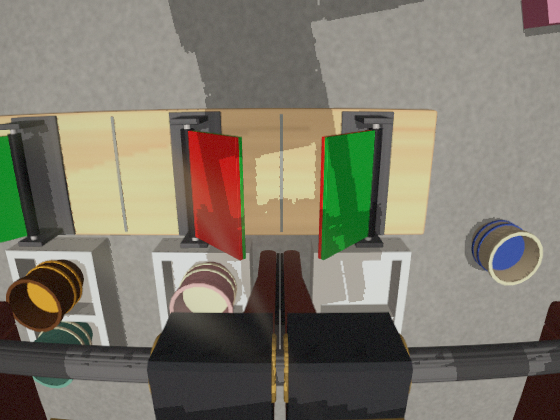

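R now lies on its other side showing green (10,190). The fingers are centred between M's edge (242,195) and L's edge (322,195). Next I'll descend and push L to +y.

```bash
python3 -m inch '{"gripper":[1,1,1,1,1,1,1],"xyz":[[0,0,-0.02],[0,0,-0.05],[0,0,-0.08],[0,0,-0.11],[0,0,-0.13],[0,0,-0.13],[0,0,-0.13]],"rot":[[0,0,0],[0,0,0],[0,0,0],[0,0,0],[0,0,0],[0,0,0],[0,0,0]]}'
python3 -m inch '{"gripper":[1,1,1,1,1,1,1,1],"xyz":[[0.002,0.01,0],[0.004,0.02,0],[0.006,0.03,0],[0.008,0.04,0],[0.010,0.05,0],[0.012,0.06,0],[0.014,0.07,0],[0.016,0.08,0]],"rot":[[0,0,0],[0,0,0],[0,0,0],[0,0,0],[0,0,0],[0,0,0],[0,0,0],[0,0,0]]}'
python3 -m inch '{"gripper":[1,1,1,1],"xyz":[[0.001,0.005,0],[0.001,0.005,0],[0.001,0.005,0],[0.001,0.005,0]],"rot":[[0,0,0],[0,0,0],[0,0,0],[0,0,0]]}'
python3 -m inch '{"gripper":[1,1,1,1,1,1,1,1],"xyz":[[-0.004,-0.02,0],[-0.008,-0.04,0],[-0.012,-0.06,0],[-0.016,-0.08,0],[-0.018,-0.09,0],[-0.020,-0.1,0],[-0.022,-0.11,0],[-0.024,-0.12,0]],"rot":[[0,0,0],[0,0,0],[0,0,0],[0,0,0],[0,0,0],[0,0,0],[0,0,0],[0,0,0]]}'
python3 -m inch '{"gripper":[1,1,1,1,1,1,1,1],"xyz":[[-0.002,-0.01,0],[-0.004,-0.02,0],[-0.006,-0.03,0],[-0.008,-0.04,0],[-0.009,-0.045,0],[-0.009,-0.045,0],[-0.009,-0.045,0],[-0.009,-0.045,0]],"rot":[[0,0,0],[0,0,0],[0,0,0],[0,0,0],[0,0,0],[0,0,0],[0,0,0],[0,0,0]]}'
```

```text
time_s: 4.78
eef_pos: [0.4893, 0.0779, 0.0911]
tcp_rot: [0.775, 0.632, -0.001, -0.001]
wrist_force: [0.7, 0.2, 0.6]
finger_gap: 0.006
time_s: 5.45
eef_pos: [0.5065, 0.1604, 0.0917]
tcp_rot: [0.775, 0.632, -0.0, 0.0]
wrist_force: [-0.3, -0.3, -0.9]
finger_gap: 0.003
time_s: 5.78
eef_pos: [0.5071, 0.1637, 0.0915]
tcp_rot: [0.775, 0.632, -0.0, -0.0]
wrist_force: [-0.3, 0.3, 0.1]
finger_gap: 0.004
time_s: 6.45
eef_pos: [0.4836, 0.0434, 0.0918]
tcp_rot: [0.775, 0.632, 0.0, 0.0]
wrist_force: [-0.0, 0.0, -0.1]
finger_gap: 0.007
time_s: 7.12
eef_pos: [0.4745, -0.0009, 0.0916]
tcp_rot: [0.775, 0.632, 0.0, -0.0]
wrist_force: [0.0, 0.1, -0.4]
finger_gap: 0.004
```

Now I'll retract, go high, and check.

```bash
python3 -m inch '{"gripper":[1,1,1,1,1,1,1,1],"xyz":[[0.002,0.01,0.02],[0.002,0.01,0.06],[0.002,0.01,0.1],[0.002,0.01,0.14],[0.002,0.01,0.18],[0.002,0.01,0.2],[0.002,0.01,0.2],[0.002,0.01,0.2]],"rot":[[0,0,0],[0,0,0],[0,0,0],[0,0,0],[0,0,0],[0,0,0],[0,0,0],[0,0,0]]}'
python3 - <<'E'
from h import *
w=snap('wrist','w3'); s=snap('scene','s3')
a=s['color'][130:340,160:440]
cv2.imwrite('pics/f3.png',np.vstack([cv2.resize(a,(400,300))[:,:,::-1],cv2.resize(w['color'],(400,300))[:,:,::-1]]))
# change of the surroundings against first picture
o=np.load('pics/s1.npz')['color'];print(arm.sense()['eef_pos'])
E
```

```text
time_s: 7.78
eef_pos: [0.4772, 0.0094, 0.2927]
tcp_rot: [0.774, 0.633, 0.001, 0.001]
wrist_force: [0.2, 1.0, -0.9]
finger_gap: 0.007
[0.47545154 0.00942696 0.29028269]
```

View pics/f3.png

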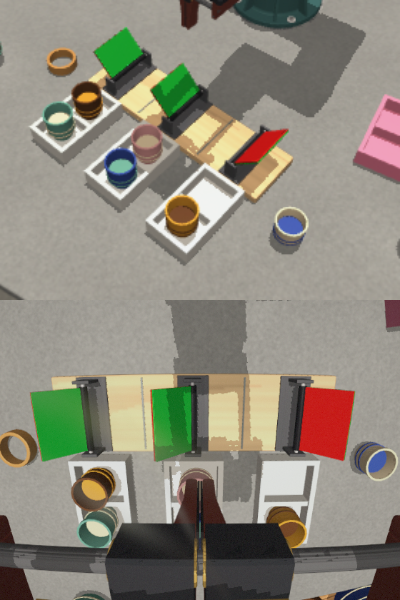

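The top and bottom views agree: the right and middle tags lie fully over showing green, and the left tag shows red. The pots, tape and cream pot haven't moved, and the gripper is well clear.

```bash
python3 -c "
from rig import order
print(order.sign_off())"
```

```text
the job is handed in; nothing more can be done
None
```

All three tags were wrong, so I pushed each one over with the closed fingertips and handed the job in at about 8 s of the 54 s limit.

| Tag | Its tray | Was | Now |
|---|---|---|---|
| Right | two pots (full) | red | green |
| Middle | two pots (full) | red | green |
| Left | one pot | green | red |

In the last scene and wrist pictures all three tags lie fully over on the correct side. The pots, tape and cream pot look to be where they started, judged by eye only. The vase and jardiniere were outside the final close-ups, so I did not check them again, but the arm never went low near either.

The gripper was about 29 cm above the table, touching nothing. The wrist force readings stayed under about 2 N. No check failed or disagreed.

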